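# Close up the tins in a wire rack

## Robot

A 6-joint arm with a two-finger parallel gripper is mounted at the origin on a cart in front of the work surface, level with it; the furniture and walls round the work are solid. World frame = base frame: x ahead of the robot, y to its left, z up, the work surface at z = 0. Lengths are in m, angles in rad, forces in N, time in s.
With the tool pointing down it reaches from about 0.275 to 0.825 m from the base axis. Payload 4.9 kg.
Tool frame: the origin (TCP) lies between the finger pads; the fingertips stand 8 mm ahead of it and the grasp point (between the pads) lies 11 mm behind it (arm.tip_reach is the distance from the TCP to the fingertips, in m); z points along the fingers, y is the line along which they close (so a half turn about z gives the same grasp; the last joint's range is limited). The gripper opens to 85 mm and grips with 20 to 120 N. Pads are 22 mm wide; open, the fingers measure 114 mm over their backs; the gripper's body (76 mm by 85 mm) begins 54 mm behind the grasp point. The pads swing forward as they close: fully open they stand 13 mm farther back than shut.
Start: joints at [1.079, 0.326, -0.193, 1.052, 0, 1.437], TCP at [0.193, 0.515, 0.239] pointing down, gripper open.
Joint ranges: [-2.65, 2.65], [-0.97, 1.79], [-1.3, 1.35], [-1.93, 2.1], [-1.47, 1.37], [-3.14, 3.14]. Speed limits (rad/s): [2.57, 2.57, 3.14, 3.14, 3.14, 3.14].

## Interface

Orientations are given as a rotation vector (axis times angle).
In Python, from bench import arm, viewer gives the robot as it stands.
- The arm moves only by the tool drive_tool, never from a script. Its argument "series" is a list of rows, each a list of 3 entries, a list of its own where there are three numbers: the opening, from 0 (shut) to 1 (fully open), then the shift along the world's x, y, z normalised to -1 to 1, where 1 is 0.04 m, then the turn, a rotation vector about the world's x, y, z normalised to -1 to 1, where 1 is 45 degrees. A call has 1 to 10 rows; each row shifts and turns the commanded pose from where the row before left it; what a row does not reach is not made up. A row lasts 1/12 s, in which the tool goes at most 41.7 mm and 7.16 degrees, less where a joint would pass 70% of its speed; a pose out of reach is approached as far as the arm can. A call with a number of a shift or a turn outside -1 to 1 is refused whole. A call with a gripper value outside its range is refused whole. The fingers move at their own pace and stop on an object; "squeeze" is the grip in N (left out, the last holds). Time passes only in rows, so rows that do not move let the fingers close. It gives the time, the measured TCP pose, the force, the opening and the grip force at its end, in the units of the state.
- arm.get_state(): the state, without advancing time (a new reading comes with each control period).
- viewer.camera(name): name is "side" or "top" or "wrist"; returns a dict with "pixels" (420x560x3 uint8, red, green, blue), "z_map" (420x560 float32, m along the optical axis (not along the pixel's ray), 0 where there is no reading), "K" (3x3 intrinsics, pixels), "distortion" ([k1, k2, p1, p2, k3] as OpenCV has them; the pictures are not rectified), "extrinsics" (4x4, takes a point from camera to world coordinates). Camera axes: x right, y up, looking along -z (the intrinsics and any distortion apply to the point x, -y, -z); pixel columns grow to the right and rows downward; lengths in m; the calibration is good to about 2 mm. A picture is of the moment at which its call begins.
- arm.job_done(): hands the job in; it is judged then, once.
The state is a dict: "t": time; "qpos": joint angles; "dq": joint speeds; "joint_torque": joint torques, N m; "position": TCP position; "tool_rot": TCP orientation; "contact_force": force on the tool from outside, world axes, zero at the start; "moment": the same for the moment, N m; "width": opening from 0.0 (shut) to 1.0 (fully open); "grasp_force": force on a finger pad.
Only numpy, scipy, OpenCV 4.12 (cv2) and the standard library are available. Lean on these libraries where they do the work, as an engineer would, in place of code of your own. Each camera call takes 0.05 s, during which the arm holds its last target. There are 200 camera calls.

## Task

Two tins lie on their sides at opposite ends of the white wire rack. Close up the row: push the big brown tin with the fingertips so that it rolls along the rack, over the ridges between the seats, until it rests in the seat right beside the small green tin. It must really roll and not be dragged, nothing may be picked up or lifted, the green tin stays settled in its own seat, and the things standing round about are left where they are.

Things in the scene. Friction and masses are not known exactly. Their poses are not given: they have to be found in the camera images.
- tin_rack: white wire rack, fixed, 387 long (y) x 139 deep (x) x 66 mm high. Origin: on the worktop under its centre; y runs along the row, x along the tins' axes. Three wave wires (x = -42, 0, 42 mm) form four seats, 90 mm apart; their top is 22 mm above the worktop in a seat and rises as a cosine to 30 mm on the ridges midway between. Side guard wires: x = +-66, top at 37 mm; end hoops 66 mm high at y = +-190
- seat0 (a point): lowest point of the end seat at y = -135 mm in the rack's frame (wire top, on the rack's centre line)
- seat1 (a point): lowest point of the rack seat at y = -45 mm
- seat2 (a point): lowest point of the rack seat at y = +45 mm
- seat3 (a point): lowest point of the rack seat at y = +135 mm
- big_tin: big food tin, brown and cream wrapper, silver ends: rigid cylinder, 75.3 mm diameter, 110 long, 0.35 to 0.65 kg, loose, on its side in one end seat. Origin: centre of its bottom face; z: its axis, level, along the rack's x; x and y turn with it (x points down at the start). Let go on the side of a ridge it rolls down into the seat and rocks there for 1 to 2 s before it lies still
- big_tin_mid (a point): point on the big tin's axis, halfway along its length: 59.7 mm above the worktop when it rests in a seat (its top then at 97.3 mm), 67.7 mm on a ridge
- small_tin: small food tin, green and white wrapper, silver ends: rigid cylinder, 57.4 mm diameter, 72 mm long, about 0.18 kg, loose, lying on its side in the other end seat, bottom face flush with the big tin's. Origin: centre of its bottom face; z: its axis, level, along the rack's x
- small_tin_mid (a point): point on the small tin's axis, halfway along its length: 50.7 mm above the worktop when it rests in a seat (its top then at 79 mm), at x = -19 mm in the rack's frame
- cleaner: loose spray can, 67 mm across, 205 mm tall, standing at the left front of the worktop; origin under its centre
- herb_jar: loose spice jar with black cap, 40 mm across, 105 mm tall, standing at the right front; origin under its centre
Not all that is in view belongs to the job. Leave any orange look-alike of the big_tin alone.

How it is judged:
By the outcome, as a careful person would: the job done as asked, in the order asked, and still so for the second after the job is handed in, with the robot touching nothing.
It also fails if it takes over 58 s, if anything falls off the work surface, if the arm or the gripper's body presses on something with over 40 N, if the wrist force passes 120 N, or if a joint passes its speed limit or range.

## Working session

There is one attempt and no reset: what is moved stays moved. The work goes in short steps, Python scripts to look and compute and a tool call to move; the robot and the scene stay as the last step left them, time stands still between calls to the robot, and variables do not carry over. Pictures are saved under pics/ and viewed, at most 10 in all, crops included, and the job is handed in when it is done.

Besides the shell and the picture viewer there is one more tool, called after "Call:" as name([rows], argument=value, ...), one row to a line, values as JSON. drive_tool: Moves the arm, as the interface text tells. Its arguments: {"type":"object","properties":{"series":{"type":"array","items":{"type":"array"}},"squeeze":{"type":"number"}},"required":["series"]}

```bash
mkdir -p pics; ls
cat > h.py <<'E'
import numpy as np, cv2
from bench import arm, viewer
def snap(n,f=None):
    c=viewer.camera(n)
    if f: cv2.imwrite(f,c["pixels"][:,:,::-1])
    return c
def pts(c):
    h,w=c["z_map"].shape
    u,v=np.meshgrid(np.arange(w),np.arange(h))
    p=cv2.undistortPoints(np.stack([u,v],-1).reshape(-1,1,2).astype(float),c["K"],np.array(c["distortion"])).reshape(h,w,2)
    z=c["z_map"]
    P=np.stack([p[...,0]*z,-p[...,1]*z,-z,np.ones_like(z)],-1)@np.array(c["extrinsics"]).T
    P=P[...,:3]; P[z==0]=np.nan
    return P
E
python3 - <<'E'
from h import *
a=snap("top","pics/top.png");b=snap("side","pics/side.png")
np.savez("s0.npz",top=pts(a),topim=a["pixels"],side=pts(b),sideim=b["pixels"])
print(arm.get_state(),arm.tip_reach)
E
```

```text
pics
{'t': 0.1, 'qpos': array([ 1.07880231e+00,  3.26907289e-01, -1.93496140e-01,  1.05200605e+00,
       -2.88705150e-05,  1.43662964e+00]), 'dq': array([-4.22187714e-05, -1.09576677e-03,  4.26238070e-03, -2.06739289e-03,
        7.55304252e-04,  5.53796393e-04]), 'joint_torque': array([-8.90355727e-05, -4.44238436e+01,  2.63038588e+01,  7.87381228e-03,
       -1.21890225e-04,  5.04811851e-06]), 'position': array([0.19236373, 0.51470684, 0.23855505]), 'tool_rot': array([-5.58996240e-01, -3.09098250e+00,  2.42436429e-03]), 'contact_force': array([-0.51503987, -0.56299932, -0.7607111 ]), 'moment': array([ 0.03878982, -0.04582973, -0.04122592]), 'grasp_force': 0.0, 'width': 1.000576523117653} 0.008
```

View pics/top.png

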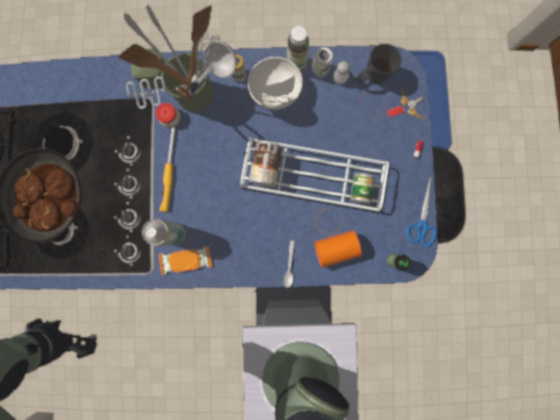

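View pics/side.png

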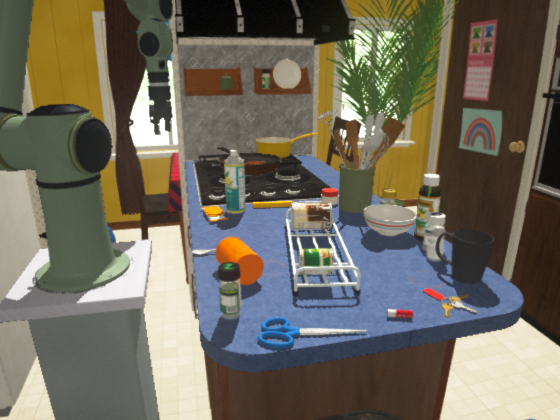

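The top view shows the brown and cream tin at (265,165) in the left end seat and the green tin at (363,187) in the right end seat. The orange look-alike at (338,248) stays alone. The cleaner is at (155,232) and the herb jar at (400,262). Candidates for the big tin are (265,165), which is brown and cream and in the rack, and (338,248), which is orange and on the worktop. I choose (265,165).

Run:
```python
from h import *
d=np.load("s0.npz");P=d["top"];im=d["topim"]
cv2.imwrite("pics/crop.png",cv2.resize(im[125:285,130:430,::-1],None,fx=2.6,fy=2.6,interpolation=cv2.INTER_CUBIC))
print("table z",np.nanmedian(P[200:215,200:230,2]))
hs=cv2.cvtColor(im,cv2.COLOR_RGB2HSV)
m=((hs[...,1]<60)&(hs[...,2]>130)).astype(np.uint8); 
reg=np.zeros_like(m); reg[130:218,235:395]=1
X=P[(reg>0)&(P[...,2]>0.012)&(P[...,2]<0.15)]
r=cv2.minAreaRect((X[:,:2]*1000).astype(np.float32)); print("rack rect mm",r, cv2.boxPoints(r))
for n,(u0,u1,v0,v1),zl in (("big",(245,285,140,192),.07),("small",(348,380,168,205),.055)):
    Q=P[v0:v1,u0:u1].reshape(-1,3);Q=Q[(Q[:,2]>zl)&(Q[:,2]<.12)]
    rr=cv2.minAreaRect((Q[:,:2]*1000).astype(np.float32)); print(n,len(Q),rr,"top",np.percentile(Q[:,2],[50,95,99]),Q.mean(0))
for n,(u,v) in dict(cleaner=(153,230),jar=(402,263),orange=(338,248),cam_bowl=(275,85)).items(): print(n,P[v,u])
```

```text
table z -0.0002590430421229861
rack rect mm ((571.0001831054688, -55.280181884765625), (387.15313720703125, 141.3104248046875), 78.41116333007812) [[ 462.8983   -230.71686 ]
 [ 601.328    -259.1043  ]
 [ 679.10205   120.156494]
 [ 540.67236   148.54395 ]]
big 1078 ((596.6697998046875, 77.14735412597656), (71.01139831542969, 110.28724670410156), 78.4774169921875) top [0.09187187 0.09814756 0.09990236] [0.59633678 0.07595973 0.0898693 ]
small 563 ((525.3897705078125, -181.4596405029297), (56.78396224975586, 72.8860092163086), 79.10691833496094) top [0.07552698 0.08131382 0.08333782] [ 0.52518183 -0.17928172  0.07388393]
cleaner [0.42100561 0.34037587 0.20416653]
jar [ 0.32315968 -0.26837949  0.10266284]
orange [ 0.36597226 -0.10814048  0.0739379 ]
cam_bowl [0.83585525 0.04710144 0.01396042]
```

View pics/crop.png

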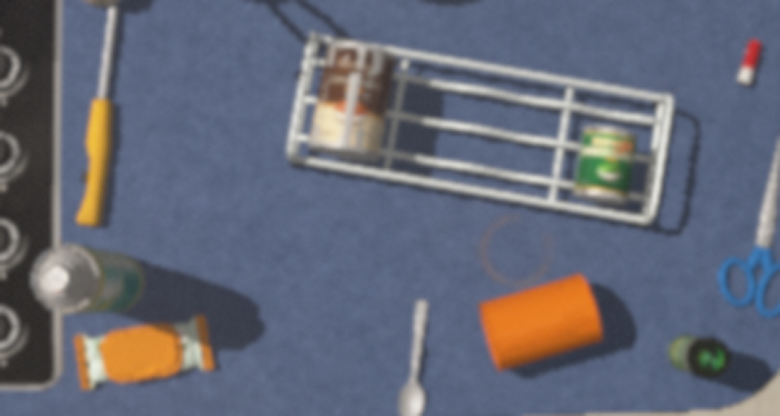

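Run:
```python
from h import *
d=np.load("s0.npz");P=d["side"]
Q=P.reshape(-1,3);Q=Q[np.isfinite(Q).all(1)]
Q=Q[(np.hypot(Q[:,0]-.192,Q[:,1]-.515)<.09)&(Q[:,2]>.15)&(Q[:,2]<.4)]
print(len(Q),np.percentile(Q[:,2],[0,1,3,10]))
```

```text
897 [0.24602975 0.24709626 0.25300517 0.26771621]
```

Call:
drive_tool([
  [1, [0, 0, 0.75], [0, 0, 0.1]],
  [1, [0, 0, 0.75], [0, 0, 0.1]],
  [1, [0.5, -0.6, 0], [0, 0, 0]],
  [1, [0.5, -0.6, 0], [0, 0, 0]],
  [1, [0.5, -0.6, 0], [0, 0, 0]],
  [1, [0.5, -0.6, 0], [0, 0, 0]],
  [1, [0.5, -0.6, 0], [0, 0, 0]],
  [1, [0.5, -0.6, 0], [0, 0, 0]],
  [1, [0.5, -0.6, 0], [0, 0, 0]],
  [1, [0.5, -0.6, 0], [0, 0, 0]],
])

```text
t: 0.93
position: [0.3531, 0.3218, 0.299]
tool_rot: [-0.314, -3.125, 0.001]
contact_force: [0.3, 0.5, -0.3]
width: 0.997
grasp_force: 0.0
```

Call:
drive_tool([
  [1, [0.61, -0.62, 0], [0, 0, 0]],
  [1, [0.61, -0.62, 0], [0, 0, 0]],
  [1, [0.61, -0.62, 0], [0, 0, 0]],
  [1, [0.61, -0.62, 0], [0, 0, 0]],
  [1, [0.61, -0.62, 0], [0, 0, 0]],
  [1, [0.61, -0.62, 0], [0, 0, 0]],
  [1, [0.61, -0.62, 0], [0, 0, 0]],
  [1, [0.61, -0.62, 0], [0, 0, 0]],
  [1, [0.61, -0.62, 0], [0, 0, 0]],
  [1, [0.61, -0.62, 0], [0, 0, 0]],
])

```text
t: 1.77
position: [0.5973, 0.0737, 0.2988]
tool_rot: [-0.315, -3.125, -0.0]
contact_force: [1.2, -0.2, 0.6]
width: 0.999
grasp_force: 0.0
```

Call:
drive_tool([
  [1, [0, 0, -0.8], [0, 0, 0]],
  [1, [0, 0, -0.8], [0, 0, 0]],
  [1, [0, 0, -0.8], [0, 0, 0]],
  [1, [0, 0, -0.4], [0, 0, 0]],
  [1, [0, 0, 0], [0, 0, 0]],
  [1, [0, 0, 0], [0, 0, 0]],
])

```text
t: 2.27
position: [0.5958, 0.0751, 0.1864]
tool_rot: [-0.315, -3.123, 0.0]
contact_force: [0.5, 0.2, 0.1]
width: 0.996
grasp_force: 0.0
```

Run:
```python
from h import *
c=snap("wrist","pics/w1.png");P=pts(c)
Q=P.reshape(-1,3);Q=Q[np.isfinite(Q).all(1)]
s=arm.get_state();print(s["position"])
T=Q[(np.hypot(Q[:,0]-.597,Q[:,1]-.077)<.08)&(Q[:,2]>.075)&(Q[:,2]<.12)]
r=cv2.minAreaRect((T[:,:2]*1000).astype(np.float32));print("tin",len(T),r,np.percentile(T[:,2],[50,99]))
e=np.array([.201,.980]);k=T[T[:,2]>np.percentile(T[:,2],95)];print("crest row coord",(k[:,:2].mean(0)-[.571,-.0553])@e)
F=Q[(Q[:,2]>.15)];print("fingers",len(F),F.min(0) if len(F) else 0)
```

```text
[0.59691928 0.07522975 0.18790861]
tin 12134 ((596.2796020507812, 81.25799560546875), (67.93728637695312, 110.856689453125), 78.51148223876953) [0.09290277 0.09722157]
crest row coord 0.1390330504731673
fingers 47122 [0.5683102  0.00313332 0.19102983]
```

View pics/w1.png

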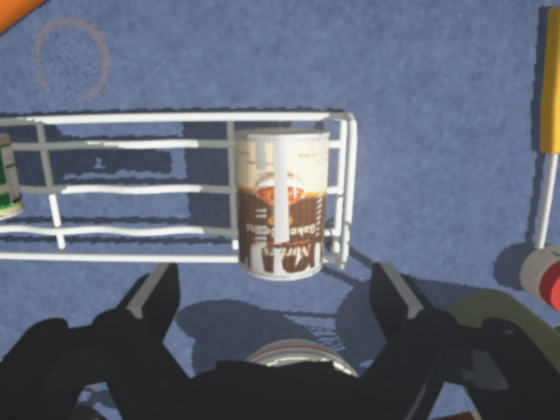

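The wrist view shows the brown and cream tin at (282,200), roughly midway between the fingers at (170,290) and (390,290). The end hoop is at (350,190).

Run:
```python
from h import *
c=snap("wrist");P=pts(c)
Q=P.reshape(-1,3);Q=Q[np.isfinite(Q).all(1)]
e=np.array([.201,.980]);a=np.array([.98,-.201]);D=Q[:,:2]-[.571,-.0553]
row=D@e*1e3;ax=D@a*1e3;z=Q[:,2]*1e3
m=(z>55)&(z<75)&(row>178)&(row<205)&(abs(ax)<75);print("hoop",m.sum(),np.percentile(row[m],[5,50,95]),np.percentile(z[m],[50,95]))
m=(z>80)&(z<110)&(abs(row-135)<45);k=row[m];print("tin row edges",np.percentile(k,[1,99]),"ax",np.percentile(ax[m],[1,99]))
m=(z>188)&(z<205);f=row[m];print("tips",f[f<130].max(),f[f>130].min(),f.min(),f.max(),"ax",np.percentile(ax[m],[1,50,99]))
t=(arm.get_state()["position"][:2]-[.571,-.0553]);print("tcp row",t@e*1e3,"ax",t@a*1e3)
```

```text
hoop 1291 [190.39444188 193.02322862 196.48673366] [64.70862887 66.26063231]
tin row edges [108.70176855 168.03932348] ax [-57.24842956  50.650803  ]
tips 91.6619295100809 176.0302959904399 77.40789265151554 189.92719965596393 ax [-12.0966015   -5.89977578   9.87110139]
tcp row 133.28986310734152 ax -0.1946603477100854
```

Call:
drive_tool([
  [1, [0.015, 0.065, -0.5], [0, 0, 0]],
  [1, [0, 0, -0.5], [0, 0, 0]],
  [1, [0, 0, -0.5], [0, 0, 0]],
  [1, [0, 0, -0.5], [0, 0, 0]],
  [1, [0, 0, -0.35], [0, 0, 0]],
  [1, [0, 0, -0.2], [0, 0, 0]],
  [1, [0, 0, -0.2], [0, 0, 0]],
  [1, [0, 0, -0.15], [0, 0, 0]],
  [1, [0, 0, -0.12], [0, 0, 0]],
  [1, [0, 0, 0], [0, 0, 0]],
])

```text
t: 3.2
position: [0.5972, 0.0778, 0.0663]
tool_rot: [-0.315, -3.126, 0.0]
contact_force: [-0.2, 0.1, 0.8]
width: 1.004
grasp_force: 0.0
```

```bash
cat > look.py <<'E'
from h import *
import sys
s=arm.get_state();print(s["t"],s["position"],s["contact_force"])
e=np.array([.201,.980]);a=np.array([.98,-.201])
t=(s["position"][:2]-[.571,-.0553]);print("tcp row",t@e*1e3,"ax",t@a*1e3)
for n in ("wrist","top"):
    P=pts(snap(n,"pics/%s_%s.png"%(n,sys.argv[1])));Q=P.reshape(-1,3);Q=Q[np.isfinite(Q).all(1)]
    D=Q[:,:2]-[.571,-.0553];row=D@e*1e3;ax=D@a*1e3;z=Q[:,2]*1e3
    m=(z>75)&(z<108)&(abs(ax)<64)&(abs(row-t@e*1e3)<39)
    if m.sum()>50: print(n,m.sum(),"row",np.percentile(row[m],[1,99]),"ax",np.percentile(ax[m],[1,99]),"z",np.percentile(z[m],98))
    m=(z>60)&(z<85)&(ax>-53)&(ax<15)&(abs(row+135)<27)
    if m.sum()>20: print(n,"small",m.sum(),np.percentile(row[m],[1,99]))
E
python3 look.py a
```

```text
3.2 [0.59722345 0.07780448 0.06629625] [-0.21266811  0.08964013  0.82995371]
tcp row 135.71330565077486 ax -1.0550153639814754
wrist 31653 row [106.84201904 170.33667115] ax [-57.37681715  30.44381039] z 96.98428958227943
top small 489 [-159.94507123 -108.40753362]
```

Call:
drive_tool([
  [1, [-0.015, -0.0735, 0], [0, 0, 0]],
  [1, [-0.015, -0.0735, 0], [0, 0, 0]],
  [1, [-0.015, -0.0735, 0], [0, 0, 0]],
  [1, [-0.015, -0.0735, 0], [0, 0, 0]],
  [1, [-0.015, -0.0735, 0], [0, 0, 0]],
  [1, [-0.015, -0.0735, 0], [0, 0, 0]],
  [1, [-0.015, -0.0735, 0], [0, 0, 0]],
  [1, [-0.015, -0.0735, 0], [0, 0, 0]],
  [1, [-0.015, -0.0735, 0], [0, 0, 0]],
  [1, [-0.015, -0.0735, 0], [0, 0, 0]],
])

```text
t: 4.13
position: [0.5951, 0.06, 0.073]
tool_rot: [0.301, 3.119, 0.044]
contact_force: [-7.1, 32.2, 40.0]
width: 0.996
grasp_force: 23.1
```

```bash
python3 look.py b
```

```text
4.1333 [0.59514517 0.05995624 0.07300477] [-7.11514843 32.24037224 40.01218347]
tcp row 117.80429150750858 ax 0.495761445050119
wrist 29785 row [ 97.42235265 155.89650123] ax [-56.97671835  36.4639011 ] z 98.17640525955103
top small 489 [-159.97214513 -108.57267565]
```

View pics/wrist_b.png

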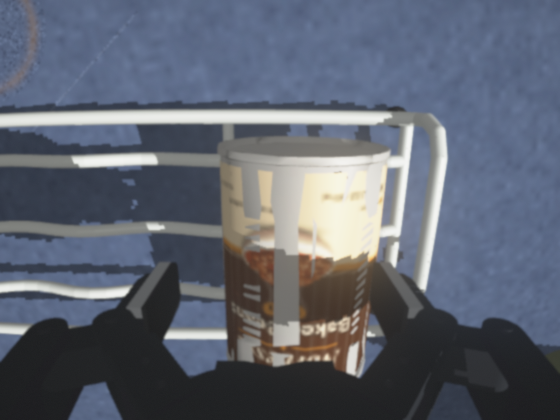

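The label at (300,260) shows the tin moved about 10 mm, but the finger is jamming with about 50 N because pad friction is high. I'll back off and let the tin settle. Then I'll push with the finger rising along with the tin's surface, so it rolls without slip.

Call:
drive_tool([
  [1, [0.075, 0.37, 0], [0, 0, 0]],
  [1, [0.075, 0.37, 0], [0, 0, 0]],
  [1, [0, 0, 0], [0, 0, 0]],
  [1, [0, 0, 0], [0, 0, 0]],
  [1, [0, 0, 0], [0, 0, 0]],
  [1, [0, 0, 0], [0, 0, 0]],
  [1, [0, 0, 0], [0, 0, 0]],
  [1, [0, 0, 0], [0, 0, 0]],
  [1, [0, 0, 0], [0, 0, 0]],
  [1, [0, 0, 0], [0, 0, 0]],
])

```text
t: 5.07
position: [0.5972, 0.0776, 0.0664]
tool_rot: [-0.316, -3.126, 0.0]
contact_force: [-1.0, -0.3, 0.2]
width: 1.004
grasp_force: 0.0
```

Call:
drive_tool([
  [1, [0, 0, 0], [0, 0, 0]],
  [1, [0, 0, 0], [0, 0, 0]],
  [1, [0, 0, 0], [0, 0, 0]],
  [1, [0, 0, 0], [0, 0, 0]],
  [1, [0, 0, 0], [0, 0, 0]],
  [1, [0, 0, 0], [0, 0, 0]],
  [1, [0, 0, 0], [0, 0, 0]],
])

```text
t: 5.65
position: [0.5972, 0.078, 0.0665]
tool_rot: [0.315, 3.126, -0.0]
contact_force: [0.1, -0.6, -0.3]
width: 0.999
grasp_force: 0.0
```

```bash
python3 look.py c
python3 - <<'E'
import cv2,numpy as np
cv2.imwrite("pics/cmp.png",np.hstack([cv2.imread("pics/wrist_%s.png"%k)[120:400,170:440] for k in "ac"]))
R=37.65;th0=np.arcsin((70-59.7)/R)
p0=None
for s in np.arange(0,50,2.5):
    th=th0+s/R; zc=59.7+4*(1-np.cos(2*np.pi*s/90)); p=np.array([s-R*np.cos(th),zc+R*np.sin(th)])
    if p0 is not None: d=p-p0; print(s,round(np.degrees(th)),"fwd",p.round(1)[0]-0,"z",p.round(1)[1],"cmd",np.round([-d[0]*.201/40,-d[0]*.98/40,d[1]/40],3))
    p0=p
E
```

```text
5.65 [0.59721015 0.0780091  0.06648047] [ 0.08330153 -0.64054133 -0.28741302]
tcp row 135.91115786104837 ax -1.10917994644004
wrist 31505 row [107.38486706 171.00132053] ax [-57.2555273   30.83870102] z 96.96288902188738
top small 494 [-160.03304625 -108.56678037]
2.5 20 fwd -33.0 z 72.4 cmd [-0.016 -0.08   0.061]
5.0 23 fwd -29.5 z 74.9 cmd [-0.017 -0.084  0.063]
7.5 27 fwd -26.0 z 77.5 cmd [-0.018 -0.088  0.064]
10.0 31 fwd -22.2 z 80.1 cmd [-0.019 -0.091  0.065]
12.5 35 fwd -18.4 z 82.7 cmd [-0.019 -0.095  0.065]
15.0 39 fwd -14.4 z 85.2 cmd [-0.02  -0.098  0.064]
17.5 43 fwd -10.3 z 87.8 cmd [-0.021 -0.101  0.063]
20.0 46 fwd -6.0 z 90.2 cmd [-0.021 -0.104  0.061]
22.5 50 fwd -1.6 z 92.6 cmd [-0.022 -0.107  0.059]
25.0 54 fwd 2.8 z 94.8 cmd [-0.022 -0.11   0.056]
27.5 58 fwd 7.4 z 96.9 cmd [-0.023 -0.112  0.052]
30.0 62 fwd 12.1 z 98.8 cmd [-0.023 -0.114  0.047]
32.5 65 fwd 16.8 z 100.5 cmd [-0.024 -0.116  0.042]
35.0 69 fwd 21.6 z 101.9 cmd [-0.024 -0.118  0.037]
37.5 73 fwd 26.5 z 103.2 cmd [-0.024 -0.119  0.03 ]
40.0 77 fwd 31.4 z 104.1 cmd [-0.025 -0.12   0.024]
42.5 81 fwd 36.3 z 104.8 cmd [-0.025 -0.121  0.017]
45.0 84 fwd 41.3 z 105.2 cmd [-0.025 -0.122  0.01 ]
47.5 88 fwd 46.3 z 105.3 cmd [-0.025 -0.122  0.003]
```

View pics/cmp.png

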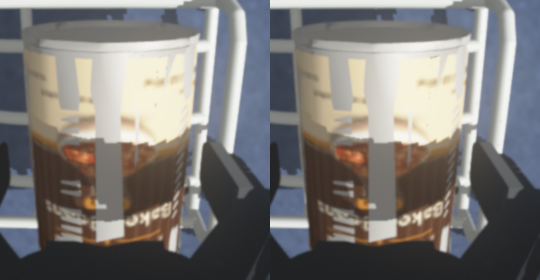

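Left (before) and right (after): the label's "Bake" band at (130,210) and (400,210) is almost in the same place, so the tin is back in its seat with little net turn. Now I push with the finger rising.

Call:
drive_tool([
  [1, [-0.015, -0.0735, 0], [0, 0, 0]],
  [1, [-0.015, -0.0735, 0], [0, 0, 0]],
  [1, [-0.016, -0.08, 0.06], [0, 0, 0]],
  [1, [-0.017, -0.085, 0.062], [0, 0, 0]],
  [1, [-0.018, -0.088, 0.063], [0, 0, 0]],
  [1, [-0.019, -0.091, 0.064], [0, 0, 0]],
  [1, [-0.019, -0.095, 0.064], [0, 0, 0]],
])

```text
t: 6.33
position: [0.5926, 0.0547, 0.0797]
tool_rot: [0.314, 3.125, 0.002]
contact_force: [-0.0, 4.7, 5.5]
width: 1.0
grasp_force: 3.1
```

```bash
python3 look.py d
```

```text
6.3333 [0.5925932  0.05465433 0.07974142] [-0.04847694  4.72387497  5.47729587]
tcp row 112.09547594276816 ax -0.9394863412694213
wrist 28148 row [ 92.97975944 150.38602773] ax [-57.12926086  39.79232683] z 99.50373847796048
top small 494 [-160.17596209 -108.26060064]
```

Call:
drive_tool([
  [1, [-0.02, -0.098, 0.062], [0, 0, 0]],
  [1, [-0.021, -0.101, 0.06], [0, 0, 0]],
  [1, [-0.021, -0.104, 0.059], [0, 0, 0]],
  [1, [-0.022, -0.107, 0.057], [0, 0, 0]],
  [1, [-0.022, -0.11, 0.053], [0, 0, 0]],
  [1, [-0.023, -0.112, 0.049], [0, 0, 0]],
])

```text
t: 6.93
position: [0.5874, 0.0287, 0.0932]
tool_rot: [0.315, 3.125, -0.0]
contact_force: [-0.3, 1.4, 5.4]
width: 0.998
grasp_force: 2.5
```

```bash
python3 look.py e
```

```text
6.9333 [0.58735213 0.02868133 0.09323972] [-0.2962981   1.43693063  5.35058856]
tcp row 85.58847794803118 ax -0.8551625899407744
wrist 23187 row [ 76.45829372 124.07089949] ax [-57.07456118  48.3937801 ] z 103.18992415450745
top small 490 [-159.82900237 -108.29052867]
```

Call:
drive_tool([
  [1, [-0.023, -0.114, 0.043], [0, 0, 0]],
  [1, [-0.024, -0.116, 0.038], [0, 0, 0]],
  [1, [-0.024, -0.118, 0.032], [0, 0, 0]],
  [1, [-0.024, -0.119, 0.026], [0, 0, 0]],
  [1, [-0.025, -0.12, 0.019], [0, 0, 0]],
  [1, [-0.025, -0.121, 0.012], [0, 0, 0]],
])

```text
t: 7.53
position: [0.5814, 0.0, 0.0994]
tool_rot: [-0.315, -3.126, 0.001]
contact_force: [-0.4, 1.3, 3.9]
width: 0.997
grasp_force: 1.9
```

```bash
python3 look.py f
```

```text
7.5333 [5.81354913e-01 4.47599570e-05 9.94479742e-02] [-0.39521044  1.33012757  3.86349381]
tcp row 56.31920221575719 ax -0.9764822799738367
wrist 17487 row [59.84911753 94.99686353] ax [-57.09243917  49.24834712] z 104.597341981053
wrist small 32 [-110.01173631 -108.01736135]
top small 489 [-160.07626914 -108.34096433]
```

Call:
drive_tool([
  [1, [-0.025, -0.122, 0.006], [0, 0, 0]],
  [1, [-0.025, -0.122, 0], [0, 0, 0]],
  [1, [-0.025, -0.122, -0.005], [0, 0, 0]],
  [1, [-0.025, -0.122, -0.005], [0, 0, 0]],
])

```text
t: 7.97
position: [0.5774, -0.0192, 0.0993]
tool_rot: [0.315, 3.126, -0.001]
contact_force: [-1.0, -0.8, 4.4]
width: 0.999
grasp_force: 2.2
```

```bash
python3 look.py g
```

```text
7.9667 [ 0.57738566 -0.01921635  0.09925863] [-0.95683937 -0.75417601  4.41013748]
tcp row 36.64549464308802 ax -0.9948703317875129
wrist 13420 row [49.57977215 75.38650189] ax [-57.09067666  50.04260703] z 102.57703044351787
wrist small 2212 [-119.48992905 -108.05535433]
top small 491 [-159.98200215 -108.27110516]
```

Call:
drive_tool([
  [1, [-0.025, -0.122, -0.005], [0, 0, 0]],
  [1, [-0.025, -0.122, -0.008], [0, 0, 0]],
  [1, [-0.025, -0.122, -0.01], [0, 0, 0]],
  [1, [-0.025, -0.122, -0.01], [0, 0, 0]],
])

```text
t: 8.4
position: [0.573, -0.0387, 0.0974]
tool_rot: [-0.315, -3.125, 0.001]
contact_force: [0.0, 0.1, 0.3]
width: 0.998
grasp_force: 0.0
```

```bash
sed -i 's/abs(row-t@e\*1e3)<39/(row>t@e*1e3-37)\&(row<t@e*1e3+85)\&(z>85)/' look.py; python3 look.py i
```

```text
8.4 [ 0.57304082 -0.03873891  0.09742058] [0.03065735 0.11056882 0.32138732]
tcp row 16.64007259037279 ax -1.3287725659301388
wrist 20718 row [41.46749517 99.58066981] ax [-57.2353997  49.5251329] z 102.49409627994677
wrist small 5945 [-133.92245171 -108.15411389]
top 242 row [65.42477065 91.86751378] ax [-55.42243369  53.82392065] z 103.14981340089993
top small 434 [-159.79120622 -110.55684274]
```

View pics/wrist_i.png

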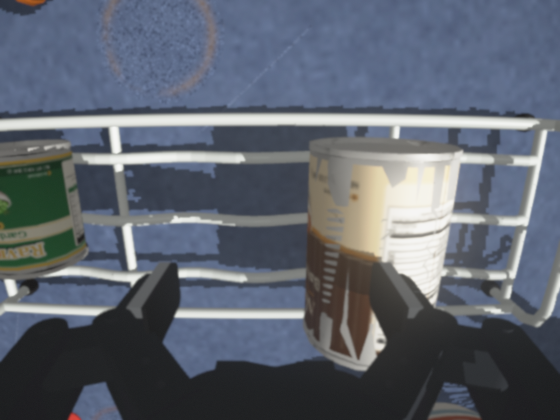

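The brown tin's wrapper has turned a lot. The tin is at (385,250), past the first ridge and free, and the green tin at (30,205) is untouched. Next I raise the tool, go back over the tin and let it settle in seat2.

Call:
drive_tool([
  [1, [0, 0, 0.4], [0, 0, 0]],
  [1, [0, 0, 0.4], [0, 0, 0]],
  [1, [0, 0, 0], [0, 0, 0]],
  [1, [0, 0, 0], [0, 0, 0]],
  [1, [0, 0, 0], [0, 0, 0]],
  [1, [0, 0, 0], [0, 0, 0]],
])

```text
t: 9.0
position: [0.5727, -0.0379, 0.1289]
tool_rot: [-0.314, -3.124, -0.0]
contact_force: [0.4, -1.1, 0.3]
width: 1.0
grasp_force: 0.0
```

Call:
drive_tool([
  [1, [0.05, 0.245, 0], [0, 0, 0]],
  [1, [0.05, 0.245, 0], [0, 0, 0]],
  [1, [0.05, 0.245, 0], [0, 0, 0]],
  [1, [0, 0, 0], [0, 0, 0]],
  [1, [0, 0, 0], [0, 0, 0]],
  [1, [0, 0, 0], [0, 0, 0]],
  [1, [0, 0, 0], [0, 0, 0]],
  [1, [0, 0, 0], [0, 0, 0]],
  [1, [0, 0, 0], [0, 0, 0]],
  [1, [0, 0, 0], [0, 0, 0]],
])

```text
t: 9.83
position: [0.5795, -0.009, 0.13]
tool_rot: [0.316, 3.126, -0.0]
contact_force: [1.0, 0.6, 0.4]
width: 0.995
grasp_force: 0.0
```

Call:
drive_tool([
  [1, [0, 0, 0], [0, 0, 0]],
  [1, [0, 0, 0], [0, 0, 0]],
  [1, [0, 0, 0], [0, 0, 0]],
  [1, [0, 0, 0], [0, 0, 0]],
  [1, [0, 0, 0], [0, 0, 0]],
  [1, [0, 0, 0], [0, 0, 0]],
  [1, [0, 0, 0], [0, 0, 0]],
  [1, [0, 0, 0], [0, 0, 0]],
])

```text
t: 10.5
position: [0.5795, -0.0087, 0.1299]
tool_rot: [-0.315, -3.126, 0.0]
contact_force: [0.4, 0.5, -0.2]
width: 0.999
grasp_force: 0.0
```

```bash
python3 look.py j;python3 look.py k | tail -4
```

```text
10.5 [ 0.57950134 -0.00868502  0.12991396] [ 0.35073095  0.52950908 -0.16258584]
tcp row 47.39144888657486 ax -1.0382994218591897
wrist 16374 row [23.3653133 75.1828133] ax [-57.08625686  50.6976333 ] z 97.15767904627556
wrist small 3809 [-130.66977771 -108.13368623]
top small 489 [-159.73361406 -108.43103701]
tcp row 47.38843378580865 ax -1.035850738489473
wrist 16319 row [23.47029695 75.16298947] ax [-57.0945206  50.6186865] z 97.18228095050617
wrist small 3829 [-130.67055298 -108.10363639]
top small 484 [-159.77077656 -108.55836789]
```

View pics/wrist_k.png

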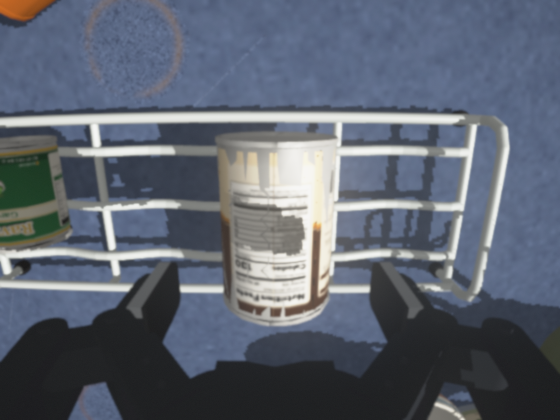

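The tin rests in seat2 at (277,225), between the fingers at (165,300) and (390,300). Now I lower the fingers and repeat the push from a lower starting contact.

Call:
drive_tool([
  [1, [0, 0, -0.4], [0, 0, 0]],
  [1, [0, 0, -0.4], [0, 0, 0]],
  [1, [0, 0, -0.4], [0, 0, 0]],
  [1, [0, 0, -0.3], [0, 0, 0]],
  [1, [0, 0, -0.2], [0, 0, 0]],
  [1, [0, 0, -0.1], [0, 0, 0]],
  [1, [0, 0, 0], [0, 0, 0]],
])

```text
t: 11.28
position: [0.579, -0.0086, 0.0572]
tool_rot: [-0.315, -3.124, -0.0]
contact_force: [0.6, -0.5, -0.2]
width: 0.994
grasp_force: 0.0
```

```bash
python3 look.py l
python3 - <<'E'
import numpy as np
R=37.65;th0=np.arcsin(2.3/R);p0=None
for s in np.arange(0,55,2.5):
    th=th0+s/R; zc=59.7+4*(1-np.cos(2*np.pi*s/90)); p=np.array([s-R*np.cos(th),zc+R*np.sin(th)])
    if p0 is not None: d=p-p0; print(s,round(np.degrees(th)),p.round(1),np.round([-d[0]*.201/40,-d[0]*.98/40,d[1]/40],3))
    p0=p
E
```

```text
11.2833 [ 0.5789846  -0.00862425  0.05718235] [ 0.60255118 -0.51296729 -0.21271116]
tcp row 47.34713423567455 ax -1.5569215505709708
wrist 30408 row [ 23.56921508 101.35470902] ax [-57.36295308  16.27217654] z 99.99462933451873
top small 485 [-160.06521103 -108.84331808]
2.5 7 [-34.8  64.5] [-0.014 -0.067  0.064]
5.0 11 [-31.9  67.2] [-0.015 -0.071  0.066]
7.5 15 [-28.9  69.9] [-0.015 -0.075  0.068]
10.0 19 [-25.7  72.7] [-0.016 -0.079  0.07 ]
12.5 23 [-22.3  75.6] [-0.017 -0.083  0.071]
15.0 26 [-18.7  78.4] [-0.018 -0.087  0.071]
17.5 30 [-15.1  81.2] [-0.019 -0.09   0.071]
20.0 34 [-11.2  84. ] [-0.019 -0.094  0.07 ]
22.5 38 [-7.3 86.7] [-0.02  -0.097  0.068]
25.0 42 [-3.2 89.4] [-0.021 -0.1    0.065]
27.5 45 [ 1.  91.9] [-0.021 -0.103  0.062]
30.0 49 [ 5.4 94.2] [-0.022 -0.106  0.058]
32.5 53 [ 9.8 96.3] [-0.022 -0.109  0.054]
35.0 57 [14.4 98.3] [-0.023 -0.111  0.048]
37.5 61 [ 19. 100.] [-0.023 -0.114  0.042]
40.0 64 [ 23.7 101.4] [-0.024 -0.116  0.036]
42.5 68 [ 28.5 102.6] [-0.024 -0.117  0.03 ]
45.0 72 [ 33.4 103.5] [-0.024 -0.119  0.023]
47.5 76 [ 38.3 104.1] [-0.025 -0.12   0.016]
50.0 80 [ 43.2 104.5] [-0.025 -0.121  0.009]
52.5 83 [ 48.2 104.6] [-0.025 -0.122  0.002]
```

Call:
drive_tool([
  [1, [-0.015, -0.0735, 0], [0, 0, 0]],
  [1, [-0.015, -0.0735, 0], [0, 0, 0]],
  [1, [-0.014, -0.069, 0.063], [0, 0, 0]],
  [1, [-0.015, -0.073, 0.065], [0, 0, 0]],
  [1, [-0.015, -0.076, 0.067], [0, 0, 0]],
  [1, [-0.016, -0.079, 0.069], [0, 0, 0]],
  [1, [-0.017, -0.083, 0.07], [0, 0, 0]],
  [1, [-0.018, -0.087, 0.07], [0, 0, 0]],
])

```text
t: 12.05
position: [0.5752, -0.0329, 0.0751]
tool_rot: [0.314, 3.124, 0.003]
contact_force: [1.4, 4.7, 5.4]
width: 1.002
grasp_force: 3.4
```

```bash
python3 look.py m
```

```text
12.05 [ 0.57518424 -0.03292198  0.07508641] [1.36933951 4.68140063 5.35711954]
tcp row 22.77149114687892 ax -0.3974253532895443
wrist 30364 row [ 4.86185839 71.93744056] ax [-57.34442261  33.89669919] z 101.20226115205844
wrist small 1292 [-115.64337178 -108.03057592]
top small 487 [-159.81178261 -108.41803593]
```

Call:
drive_tool([
  [1, [-0.019, -0.09, 0.07], [0, 0, 0]],
  [1, [-0.019, -0.094, 0.069], [0, 0, 0]],
  [1, [-0.02, -0.097, 0.067], [0, 0, 0]],
  [1, [-0.021, -0.1, 0.063], [0, 0, 0]],
  [1, [-0.021, -0.103, 0.06], [0, 0, 0]],
  [1, [-0.022, -0.106, 0.056], [0, 0, 0]],
  [1, [-0.022, -0.109, 0.051], [0, 0, 0]],
])

```text
t: 12.73
position: [0.5688, -0.0622, 0.0918]
tool_rot: [0.315, 3.125, -0.002]
contact_force: [1.2, 1.6, 3.8]
width: 0.999
grasp_force: 1.9
```

```bash
python3 look.py n
```

```text
12.7333 [ 0.56880331 -0.06221851  0.09183889] [1.17823173 1.63434273 3.83375602]
tcp row -7.221674181475356 ax -0.7621346718002007
wrist 28124 row [-16.24481285  44.63334942] ax [-57.35527803  47.73359506] z 104.10619077937572
wrist small 9763 [-148.87198741 -108.23316276]
top 101 row [29.55337036 43.5332318 ] ax [-54.57758913  53.40267974] z 100.27323546115508
top small 98 [-160.76827314 -143.25902896]
```

Call:
drive_tool([
  [1, [-0.023, -0.111, 0.045], [0, 0, 0]],
  [1, [-0.023, -0.114, 0.039], [0, 0, 0]],
  [1, [-0.024, -0.116, 0.033], [0, 0, 0]],
  [1, [-0.024, -0.117, 0.026], [0, 0, 0]],
  [1, [-0.024, -0.119, 0.019], [0, 0, 0]],
])

```text
t: 13.25
position: [0.5639, -0.0851, 0.0981]
tool_rot: [0.315, 3.126, -0.001]
contact_force: [1.9, -0.5, 3.6]
width: 0.996
grasp_force: 1.5
```

```bash
python3 look.py o
```

```text
13.25 [ 0.56393424 -0.08505955  0.09807894] [ 1.89681152 -0.51978806  3.56417371]
tcp row -30.58457585794212 ax -0.9427732386803894
wrist 25449 row [-29.28924311  31.2843241 ] ax [-57.48308894  48.59628562] z 104.80005802425683
wrist small 9986 [-151.28245767 -108.3210792 ]
top 333 row [-2.89754542 30.18532046] ax [-55.52465514  53.00825966] z 106.93161420034083
```

Call:
drive_tool([
  [1, [-0.02, -0.1, 0.01], [0, 0, 0]],
  [1, [-0.02, -0.1, 0.006], [0, 0, 0]],
  [1, [-0.02, -0.1, 0], [0, 0, 0]],
])

```text
t: 13.6
position: [0.5617, -0.0967, 0.0988]
tool_rot: [0.314, 3.126, -0.0]
contact_force: [2.3, -0.5, 5.1]
width: 1.0
grasp_force: 2.4
```

```bash
python3 look.py p
```

```text
13.6 [ 0.56169806 -0.09671085  0.09877171] [ 2.32629085 -0.45542657  5.06187912]
tcp row -42.45232598596209 ax -0.792317227972825
wrist 24306 row [-35.73332683  24.38371404] ax [-57.51880556  48.8910079 ] z 104.37511869958924
wrist small 10151 [-152.74254279 -108.31140147]
top 448 row [-19.39391962  23.35351504] ax [-56.30704995  52.8939501 ] z 106.82408873739521
```

Call:
drive_tool([
  [1, [-0.02, -0.1, -0.004], [0, 0, 0]],
  [1, [-0.02, -0.1, -0.004], [0, 0, 0]],
  [1, [-0.02, -0.1, 0.05], [0, 0, 0]],
  [1, [0, 0, 0.4], [0, 0, 0]],
  [1, [0, 0, 0.5], [0, 0, 0]],
  [1, [0, 0, 0], [0, 0, 0]],
  [1, [0, 0, 0], [0, 0, 0]],
])

```text
t: 14.28
position: [0.5587, -0.1083, 0.1363]
tool_rot: [-0.314, -3.125, 0.0]
contact_force: [0.2, 0.8, -0.3]
width: 0.996
grasp_force: 0.0
```

```bash
python3 look.py q
```

```text
14.2833 [ 0.55870768 -0.10831713  0.13631505] [ 0.20438294  0.82778227 -0.31030709]
tcp row -54.42754429882064 ax -1.3900344433777447
wrist 17525 row [-90.61990881 -33.06367309] ax [-57.26089954  50.45793672] z 101.76812595640435
wrist small 7408 [-154.91882713 -108.33210702]
```

Rolling in seat1. I'll lift clear and wait for it to settle.

Call:
drive_tool([
  [1, [0, 0, 0.8], [0, 0, 0]],
  [1, [0, 0, 0.8], [0, 0, 0]],
  [1, [0, 0, 0.6], [0, 0, 0]],
  [1, [0, 0, 0], [0, 0, 0]],
  [1, [0, 0, 0], [0, 0, 0]],
  [1, [0, 0, 0], [0, 0, 0]],
  [1, [0, 0, 0], [0, 0, 0]],
  [1, [0, 0, 0], [0, 0, 0]],
  [1, [0, 0, 0], [0, 0, 0]],
  [1, [0, 0, 0], [0, 0, 0]],
])

```text
t: 15.22
position: [0.5588, -0.1082, 0.2235]
tool_rot: [-0.315, -3.124, -0.0]
contact_force: [0.6, -0.6, 1.0]
width: 1.003
grasp_force: 0.0
```

Call:
drive_tool([
  [1, [0, 0, 0], [0, 0, 0]],
  [1, [0, 0, 0], [0, 0, 0]],
  [1, [0, 0, 0], [0, 0, 0]],
  [1, [0, 0, 0], [0, 0, 0]],
  [1, [0, 0, 0], [0, 0, 0]],
  [1, [0, 0, 0], [0, 0, 0]],
  [1, [0, 0, 0], [0, 0, 0]],
  [1, [0, 0, 0], [0, 0, 0]],
  [1, [0, 0, 0], [0, 0, 0]],
  [1, [0, 0, 0], [0, 0, 0]],
])

```text
t: 16.05
position: [0.5592, -0.1083, 0.2244]
tool_rot: [0.315, 3.126, 0.0]
contact_force: [0.0, 0.2, -0.3]
width: 0.995
grasp_force: 0.0
```

Call:
drive_tool([
  [1, [0, 0, 0], [0, 0, 0]],
  [1, [0, 0, 0], [0, 0, 0]],
  [1, [0, 0, 0], [0, 0, 0]],
  [1, [0, 0, 0], [0, 0, 0]],
  [1, [0, 0, 0], [0, 0, 0]],
  [1, [0, 0, 0], [0, 0, 0]],
  [1, [0, 0, 0], [0, 0, 0]],
  [1, [0, 0, 0], [0, 0, 0]],
  [1, [0, 0, 0], [0, 0, 0]],
  [1, [0, 0, 0], [0, 0, 0]],
])

```text
t: 16.88
position: [0.5592, -0.1083, 0.2243]
tool_rot: [-0.315, -3.126, 0.0]
contact_force: [1.1, 0.2, -0.5]
width: 1.0
grasp_force: 0.0
```

```bash
python3 look.py r; python3 look.py s|tail -4
```

```text
16.8833 [ 0.55920284 -0.10829019  0.22432324] [ 1.07662895  0.24244737 -0.54415829]
tcp row -54.30161913892178 ax -0.9101835982257162
wrist 7774 row [-66.68424173 -14.86414815] ax [-57.39518602  50.49805975] z 97.10116334960756
wrist small 3986 [-156.54370752 -108.41034299]
top 374 row [-54.1299144  -17.22845895] ax [-55.44283649  25.06321081] z 99.75369562759802
tcp row -54.30724704442935 ax -0.8875607868073453
wrist 7767 row [-66.53240513 -14.91089506] ax [-57.37665258  50.46061867] z 97.15575984192283
wrist small 3995 [-156.57831657 -108.37400053]
top 370 row [-54.07275334 -17.27268181] ax [-54.95681571  28.18172272] z 99.69929128825893
```

View pics/wrist_s.png

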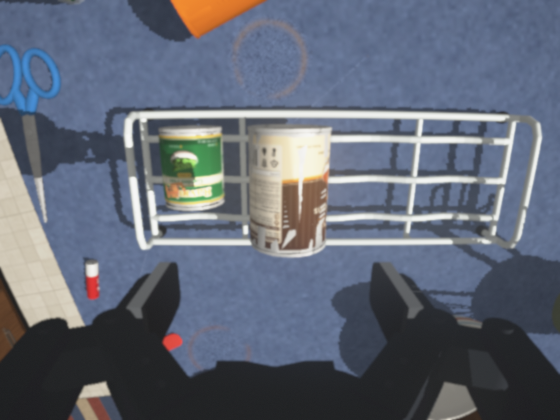

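The brown tin, at (290,188), lies still in seat1 beside the green tin at (193,168), which is settled in its own seat. The orange tin and the other things are unmoved.

```bash
python3 -c "
from bench import arm
print(arm.job_done())"
```

```text
the job is handed in; nothing more can be done
None
```

The brown tin was rolled over both ridges and rests still in seat1, right beside the green tin, which stayed settled in its own seat; a first push jammed at about 50 N wrist force and may have dragged it a few millimetres before I backed off, and the job is handed in at about 17 s.

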